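Set slip-cast spindles on the drying rack, thick end down

TASK

Take the two clay spindles out of the open plaster moulds and lean them in the two empty notches of the drying rack, one in each, like the spindle that is already there: lower drum on the foot board, bead in the notch. Each was cast thick at one end, which you cannot see: lift it a little and feel or watch which end wants to drop, then set it with that heavy end down, towards the rack's front (the other way round it tips back over the rail as soon as you let go). Leave the finished spindle, the jar, the test tile and the cup where they stand.

Things in the scene. Friction and masses are not known exactly. Their poses are not given: they have to be found in the camera images.
- casting_1_mid (a point): middle (on the axis) of a clay spindle (slip-cast candlestick blank) lying in mould_1, axis level, 44 mm above the bench. 172 mm long, both ends look alike: a drum 50 mm across, 36 mm long at each end; between them a neck 30 mm across, 100 mm long, with a bead 40 mm across, 26 mm wide at its middle. x runs along it, either way round with regard to the thick end.
- casting_1: the same spindle and point. About 0.33 kg. One drum is cast solid, the other hollow: it balances about 38 mm from the middle, towards the thick end; which end that is differs from start to start. Pinched lightly at the bead it tips in the fingers, thick end down; gripped by the neck beside the bead (about 32 mm from the middle) it can be held rigid.
- casting_2_mid (a point): middle of a second spindle, the same in every way, lying in mould_2; which of its ends is thick is independent of the first. Same point and axes.
- casting_2: the second spindle; origin and axes as casting_2_mid.
- casting_done_mid (a point): middle of a finished spindle of the same shape, standing loose in notch_3 of the rack, thick end down; to be left alone.
- mould_1: open plaster mould, 214 x 112 mm, firm on the bench; origin at the centre of its underside, x along the spindle in it. Bed 18 mm high; at each end (55 to 107 mm from the middle) a piece 45 mm high with a half-round cavity, 1 mm of room round the drum's lower half. Between them the side pieces are off: neck and bead lie free above the bed. The spindle lifts straight up.
- mould_2: a second such mould, the same in every way, with casting_2 in it.
- rack: wooden rack, 215 mm (x) by 336 mm (y), firm; origin within 4 mm of the middle of its underside, x to its back, z up. Holds three spindles 105 mm apart, each rising from front to back at 32 degrees from level in the rack's x-z plane. The bead lies in a V notch of the rail, the lower drum on a foot board near the front, 25 mm below the seated axis; nothing holds the ends. Upper end 162 mm above the bench.
- notch_1 (a point): where the middle of a spindle (bead centre) lies when seated in this notch: in the rack's frame 5 mm along x, -105 mm along y, 95 mm up. Empty at the start. The rail is 26 mm thick and square to the slope; its V notches (90 degrees) are 44 mm wide at the top, upper edge 4 mm below the seated axis, with a 16 mm groove that holds the bead along the slope. The neck below and above the rail stays free for the fingers.
- notch_2 (a point): the same for the middle notch (y = 0). Empty at the start. A spindle set with its thick end up does not stay: it tips back over the rail.
- notch_3 (a point): the same for the notch at y = +105 mm of the rack, taken by the finished spindle.
- cup: a clear plastic cup, 72 mm across, 70 mm high, standing loose between the nearer mould and the rack; a bystander to be left standing. Origin at the centre of its underside.
- tile: a glazed test tile with a broad foot 73 x 57 mm, 82 mm high, standing loose in front of the rack; a bystander. Origin at the centre of its underside.
- jar: a capped jar, 60 mm in diameter, 82 mm high, standing loose behind the moulds, beside the tin; a bystander. Origin at the centre of its underside.

How it is judged:
On the way:
1. a spindle has been lifted out of its mould (height (world z) of any of casting_1_mid, casting_2_mid above 0.07 m), for 0.1 s.
At the end, for the whole second after the job is handed in: Both spindles lean at rest, released, one in each notch that was empty: middle within 12 mm of the notch point, slope 32 degrees (within 6), square to the rack's width (within 7); they stay so only thick end down. The finished spindle is in its notch (within 12 mm) (((distance between casting_1_mid and notch_1 below 0.012 m and angle between the x axis of casting_1_mid and the z axis of rack, either way round between 0.91 and 1.12 rad and angle between the x axis of each of casting_1_mid, casting_2_mid and the y axis of rack, either way round above 1.45 rad and distance between casting_2_mid and notch_2 below 0.012 m and angle between the x axis of casting_2_mid and the z axis of rack, either way round between 0.91 and 1.12 rad) or (distance between casting_1_mid and notch_2 below 0.012 m and angle between the x axis of casting_1_mid and the z axis of rack, either way round between 0.91 and 1.12 rad and angle between the x axis of each of casting_1_mid, casting_2_mid and the y axis of rack, either way round above 1.45 rad and distance between casting_2_mid and notch_1 below 0.012 m and angle between the x axis of casting_2_mid and the z axis of rack, either way round between 0.91 and 1.12 rad)) and linear speed of each of casting_1, casting_2 below 0.01 m/s and angular speed of each of casting_1, casting_2 below 0.1 rad/s and distance of casting_done_mid from where it was at the start of the episode below 0.012 m); the robot touches nothing.
It fails at once if the cup is pushed more than 30 mm or tipped over (distance of cup from where it was at the start of the episode above 0.03 m or angle between cup's own z axis and vertical above 0.5 rad).
It fails at once if the tile is pushed more than 30 mm or tipped over (distance of tile from where it was at the start of the episode above 0.03 m or angle between tile's own z axis and vertical above 0.5 rad).
It fails at once if the jar is pushed more than 30 mm or tipped over (distance of jar from where it was at the start of the episode above 0.03 m or angle between jar's own z axis and vertical above 0.5 rad).
It fails at once if the finished spindle is knocked out of its notch (distance of casting_done_mid from where it was at the start of the episode above 0.025 m).
It also fails if it takes over 58 s, if anything falls off the work surface, if the arm or the gripper's body presses on something with over 40 N, if the wrist force passes 120 N, or if a joint passes its speed limit or range.

ROBOT

A 7-joint arm with a two-finger parallel gripper is mounted at the origin on a cart in front of the work surface, level with it; the furniture and walls round the work are solid. World frame = base frame: x ahead of the robot, y to its left, z up, the work surface at z = 0. Lengths are in m, angles in rad, forces in N, time in s.
With the tool pointing down it reaches from about 0.4 to 0.85 m from the base axis. Payload 4.5 kg.
Tool frame: the origin (TCP) lies between the finger pads; the fingertips stand 19 mm ahead of it and the grasp point (between the pads) is the TCP (r.nose_length is the distance from the TCP to the fingertips, in m); z points along the fingers, x is the direction in which the jaws open and shut, and the axes are right-handed (so a half turn about z gives the same grasp; the last joint's range is limited). The gripper opens to 88 mm and grips with 3 to 60 N. Pads are 18 mm wide; open, the fingers measure 123 mm over their backs; the gripper's body (75 mm by 187 mm) begins 45 mm behind the grasp point.
Start: joints at [-1.167, 0.689, -0.195, 1.565, 0.157, 0.902, -0.215], TCP at [0.226, 0.583, 0.258] pointing down, gripper open.
Joint ranges: [-3.01, 3.01], [-0.46, 2.08], [-1.47, 1.51], [0.13, 2.56], [-1, 4.14], [0.04, 2.09], [-2.66, 2.66]. Speed limits (rad/s): [2.57, 2.57, 3.14, 3.14, 3.14, 3.14, 3.14].

INTERFACE

Orientations are given as a unit quaternion [x, y, z, w].
In Python, from plant import get_state, vision, r gives the robot as it stands.
- The arm moves only by the tool play_rows, never from a script. Its argument "deltas" is a list that holds one entry, the list of rows, each a list of 7 numbers: the gripper command: -1 is fully open, 1 is shut, values between are in proportion, then the shift along the tool's x, y, z normalised to -1 to 1, where 1 is 300 mm, then the turn, a rotation vector about the tool's x, y, z normalised to -1 to 1, where 1 is pi rad. A call has 1 to 5 rows; each row is the pose to reach, as a shift and turn from the pose measured when the call began, along the tool's axes at that moment, turning the shorter way round; what a row does not reach only later rows make up. A row lasts 1/8 s, in which the tool goes at most 62.5 mm and 10.7 degrees, less where a joint would pass 70% of its speed; a pose out of reach is approached as far as the arm can. A call with a number of a shift or a turn outside -1 to 1 is refused whole. A call with a gripper value outside its range is refused whole. The fingers move at their own pace and stop on an object; "force" is the grip in N (left out, the last holds). Time passes only in rows, so rows that repeat a pose let the fingers close. It gives the time, the measured TCP pose, the force and the opening at its end, in the units of the state.
- get_state(): the state, without advancing time (a new reading comes with each control period).
- vision.snapshot(name): name is "side" or "top" or "wrist"; returns the picture (420x560x3 uint8, red, green, blue); there is no depth.
- vision.camera_model(name): a dict with "vfov" (degrees; the focal length in pixels is half the picture's height over the tangent of half this angle, whatever the lens; pixels are square), "cx", "cy" (the principal point, pixels), "k1" (the pictures are not rectified: a ray, as slopes to the right and down, at radius r is drawn at 1 + k1 r^2 times it, then the intrinsics apply), "world_to_cam" (4x4, takes a point from world to camera coordinates). Camera axes: x right, y up, looking along -z (the intrinsics and any distortion apply to the point x, -y, -z); pixel columns grow to the right and rows downward; lengths in m; the calibration is good to about 2 mm. A picture is of the moment at which its call begins: read the wrist's pose just before it. camera_model takes no time and is no camera call; for the wrist camera it gives the pose at the moment of the call.
- r.finish_job(): hands the job in, once; it reports no verdict.
The state is a dict: "clock": time; "q": joint angles; "qd": joint speeds; "joint_torque": joint torques, N m; "tool_pos": TCP position; "eef_rot": TCP orientation; "contact_force": force on the tool from outside, world axes, zero at the start; "moment": the same for the moment, N m; "opening": opening from 0.0 (shut) to 1.0 (fully open).
Only numpy, scipy, OpenCV 4.12 (cv2) and the standard library are available. Lean on these libraries where they do the work, as an engineer would, in place of code of your own. Each camera call takes 0.05 s, during which the arm holds its last target.

## Working session

There is one attempt and no reset: what is moved stays moved. The work goes in short steps, Python scripts to look and compute and a tool call to move; the robot and the scene stay as the last step left them, time stands still between calls to the robot, and variables do not carry over. Pictures are saved under pics/ and viewed, and the job is handed in when it is done.

Besides the shell and the picture viewer there is one more tool, called after "Request:" as name(argument=value, ...), one argument or row to a line, values as JSON. play_rows: Moves the arm, as the interface text tells. Scaled input: -1 to 1 covers 300 mm each way for a shift and pi rad each way for a turn. Its arguments: {"type":"object","properties":{"deltas":{"type":"array"},"force":{"type":"number"}},"required":["deltas"]}

```bash
ls; mkdir -p pics
python3 - <<'E'
from plant import get_state, vision, r
import cv2
s=get_state(); print({k:(v if not hasattr(v,'tolist') else v.tolist()) for k,v in s.items()})
for n in ("side","top","wrist"):
    m=vision.camera_model(n); print(n,m)
for n in ("side","top"):
    cv2.imwrite(f"pics/{n}0.png",vision.snapshot(n)[:,:,::-1])
E
```

```text
pics
{'clock': 0.0, 'q': [-1.1671819971549227, 0.6899475810713075, -0.19451362107626063, 1.5663048472981658, 0.15731675958514818, 0.9024996072852857, -0.21509513070048927], 'qd': [0.0005217019564897203, 0.002259770631236351, -0.0004516798128530403, 0.0011513012289164884, -0.0022007978191545623, 0.00023286908641992506, -0.0004021760516508092], 'joint_torque': [-0.00041209351365978364, -52.757402658462524, -1.2668334692716599, -15.342684388160706, -0.05254536517895758, 0.006863213202450424, 0.00018284648376720725], 'tool_pos': [0.2257407047221641, 0.5821916577610908, 0.2569431533401616], 'eef_rot': [0.8250312362723314, 0.5650864351112811, -0.0006856082492096902, 0.0005567490467824096], 'contact_force': [0.9150214912904123, -0.7626244572650717, 0.13189184738731072], 'moment': [-0.029119792621231023, -0.027737891282418478, 0.02855751757814322], 'opening': 0.9982497670115266}
side {'vfov': 44.368287582625555, 'cx': 283.86968594000194, 'cy': 202.5731204053253, 'k1': -0.07237683729159901, 'world_to_cam': array([[-0.98077738, -0.19430638,  0.0179101 ,  0.53558784],
       [ 0.08907082, -0.36
[... 303 characters left out ...]
157, -0.99968383, -0.00626364, -0.0668286 ],
       [ 0.99352094, -0.02489624,  0.11088877, -0.57007432],
       [-0.11100965, -0.00352274,  0.99381309, -0.88535555],
       [ 0.        ,  0.        ,  0.        ,  1.        ]])}
wrist {'vfov': 62.45964949107555, 'cx': 279.2641657635059, 'cy': 209.2192746372073, 'k1': -0.011474000772327816, 'world_to_cam': array([[ 3.60282729e-01,  9.32843157e-01, -1.47090994e-05,
        -6.25308571e-01],
       [-9.02142058e-01,  3.48421337e-01, -2.54445043e-01,
         3.59326442e-02],
       [-2.37352192e-01,  9.16854242e-02,  9.67087235e-01,
        -3.87959639e-01],
       [ 0.00000000e+00,  0.00000000e+00,  0.00000000e+00,
         1.00000000e+00]])}
```

View pics/top0.png

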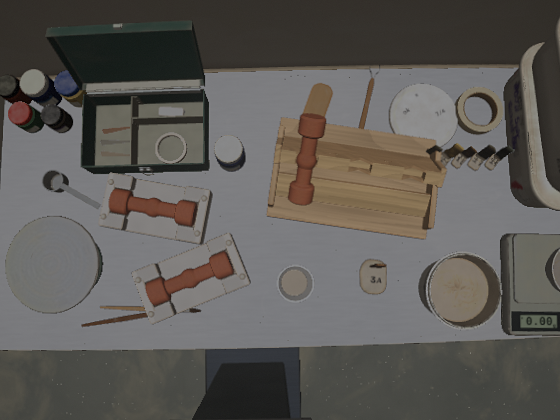

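View pics/side0.png

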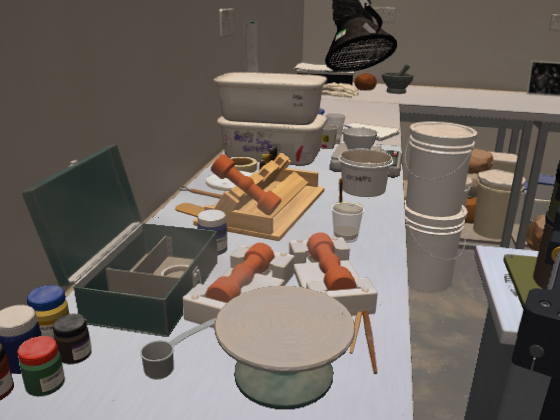

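```bash
cat > h.py <<'E'
import numpy as np, cv2
from plant import get_state, vision, r
from scipy.spatial.transform import Rotation as R
def K(m):
    f=210/np.tan(np.radians(m['vfov']/2)); return np.array([[f,0,m['cx']],[0,f,m['cy']],[0,0,1.]])
def ray(m,px):
    px=np.array(px,float).reshape(-1,1,2)
    u=cv2.undistortPoints(px,K(m),np.array([m['k1'],0,0,0.]))[:,0]
    d=np.c_[u[:,0],-u[:,1],-np.ones(len(u))]
    W=m['world_to_cam']; Rw=W[:3,:3]; o=-Rw.T@W[:3,3]
    return o,d@Rw
def onz(m,px,z):
    o,d=ray(m,px); z=np.asarray(z,float)
    t=(z-o[2])/d[:,2]; return o+t[:,None]*d
def proj(m,P):
    P=np.atleast_2d(P); W=m['world_to_cam']; c=P@W[:3,:3].T+W[:3,3]
    a=np.c_[c[:,0],-c[:,1]]/(-c[:,2:]); r2=(a**2).sum(1,keepdims=True); a=a*(1+m['k1']*r2)
    k=K(m); return a*k[0,0]+[m['cx'],m['cy']]
def tri(ms,pxs):
    A=np.zeros((3,3));b=np.zeros(3);L=[]
    for m,p in zip(ms,pxs):
        o,d=ray(m,p); d=d[0]/np.linalg.norm(d[0]); M=np.eye(3)-np.outer(d,d); A+=M;b+=M@o;L.append((o,M))
    x=np.linalg.solve(A,b); return x,[np.linalg.norm(M@(x-o)) for o,M in L]
def clay(img):
    h=cv2.cvtColor(img,cv2.COLOR_RGB2HSV)
    return ((( h[...,0]<11)|(h[...,0]>174))&(h[...,1]>120)&(h[...,2]>50)).astype(np.uint8)*255
def blobs(mask,amin=600):
    mask=cv2.morphologyEx(mask,cv2.MORPH_CLOSE,np.ones((5,5)))
    cs,_=cv2.findContours(mask,cv2.RETR_EXTERNAL,cv2.CHAIN_APPROX_NONE)
    return [c for c in cs if cv2.contourArea(c)>amin]
E
python3 - <<'E'
from h import *
img=cv2.imread('pics/top0.png')[:,:,::-1].copy(); m=vision.camera_model('top')
o=-m['world_to_cam'][:3,:3].T@m['world_to_cam'][:3,3]; print('cam',o)
vis=img.copy()
for c in blobs(clay(img)):
    rc=cv2.minAreaRect(c); print('rect',rc,cv2.contourArea(c))
    b=cv2.boxPoints(rc); cv2.polylines(vis,[b.astype(int)],1,(0,255,0),1)
    e=[b[i] for i in range(4)]
    # end mids
    if np.linalg.norm(e[0]-e[1])<np.linalg.norm(e[1]-e[2]): A,B=(e[0]+e[1])/2,(e[2]+e[3])/2
    else: A,B=(e[1]+e[2])/2,(e[3]+e[0])/2
    P=onz(m,[A,B,(A+B)/2],0.044); print(P.round(4), 'len',np.linalg.norm(P[0]-P[1]),'ang',np.degrees(np.arctan2(*(P[0]-P[1])[[1,0]])))
cv2.imwrite('pics/t0rect.png',cv2.resize(vis[50:340,80:480],None,fx=2,fy=2,interpolation=cv2.INTER_CUBIC)[:,:,::-1])
E
```

```text
cam [ 0.46647039 -0.08411905  0.94267418]
rect ((188.32733154296875, 278.1585693359375), (23.98970603942871, 88.16766357421875), 67.57414245605469) 1511.0
[[0.4787 0.001  0.044 ]
 [0.4156 0.1643 0.044 ]
 [0.4472 0.0826 0.044 ]] len 0.17514422697155607 ang -68.891156129609
rect ((151.37716674804688, 206.51048278808594), (85.3763656616211, 23.869173049926758), 10.060689926147461) 1434.0
[[0.6103 0.244  0.044 ]
 [0.5753 0.0715 0.044 ]
 [0.5926 0.157  0.044 ]] len 0.17602088916733238 ang 78.53553795345222
rect ((305.6324157714844, 158.7564697265625), (25.59728240966797, 91.41116333007812), 10.097503662109375) 1674.0
[[ 0.7776 -0.178   0.044 ]
 [ 0.5907 -0.1387  0.044 ]
 [ 0.6828 -0.158   0.044 ]] len 0.1909650941553085 ang -11.855574556071572
```

View pics/t0rect.png

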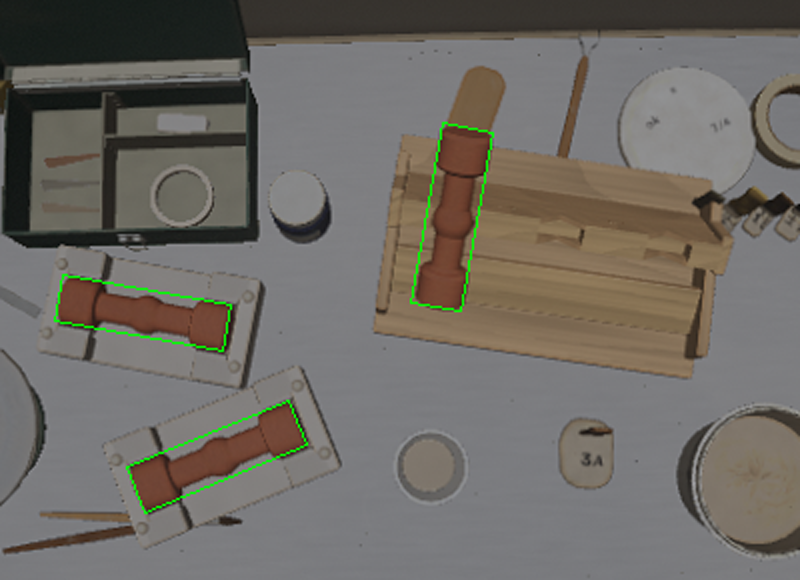

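Run:
```python
from h import *
m=vision.camera_model('top')
im=cv2.imread('pics/top0.png')
def crop(x0,y0,x1,y1,s,n):
    cv2.imwrite(n,cv2.resize(im[y0:y1,x0:x1],None,fx=s,fy=s,interpolation=cv2.INTER_CUBIC))
crop(260,75,450,245,4,'pics/rack4.png')
crop(90,165,260,330,4,'pics/mould4.png')
```

```text
(no output)
```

View pics/rack4.png

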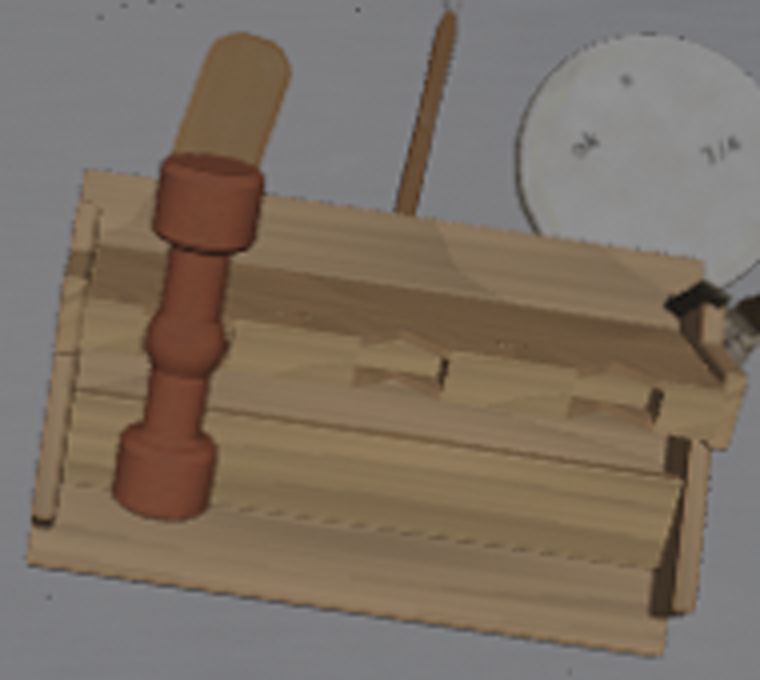

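View pics/mould4.png

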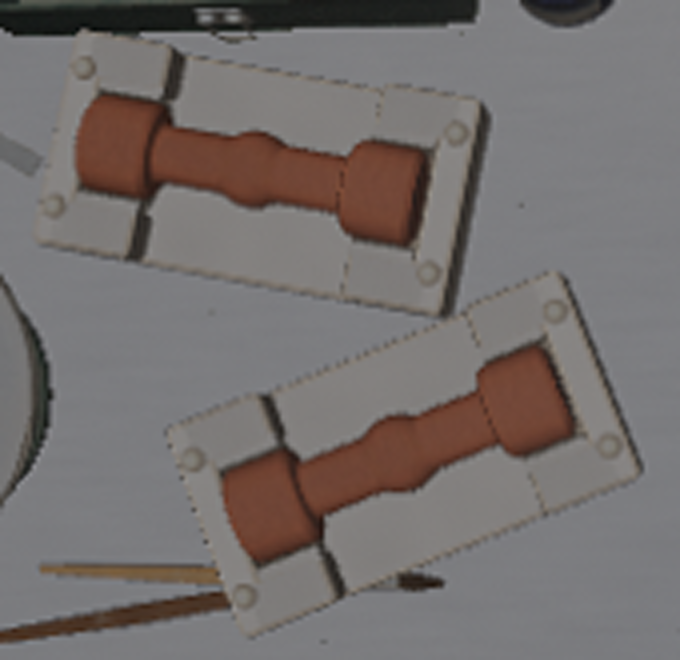

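Run:
```python
from h import *
m=vision.camera_model('top')
def a(v): return np.degrees(np.arctan2(v[1],v[0]))
for n,c,off,z in [('far',[(80,30),(485,100),(440,316),(36,240)],(90,165),.045),('near',[(165,430),(557,272),(641,470),(250,635)],(90,165),.045),('rackbase',[(30,566),(661,655),(703,262),(85,170)],(260,75),.014)]:
    P=onz(m,np.array(c)/4+off,z)
    print(n,P[:,:2].round(4).tolist(),'c',P.mean(0).round(4),'sides',[np.linalg.norm(P[i]-P[i-1]).round(4) for i in range(4)],'ang',a(P[0]-P[1]),a(P[3]-P[2]),a(P[3]-P[0]),a(P[2]-P[1]))
b=onz(m,np.array([(257,170),(404,453)])/4+[90,165],.046);print('beads',b.round(4))
b=onz(m,np.array([(187,340)])/4+[260,75],.097);print('done bead',b.round(4))
# drum ends upper: axis of done, drum centers at +-68mm
b=onz(m,np.array([(210,205),(165,478)])/4+[260,75],[.131+.01,.059+.01]);print(b.round(4),a(b[0]-b[1]),np.linalg.norm(b[0]-b[1]),136*np.cos(np.radians(32)))
# far mould drums
b=onz(m,np.array([(125,146),(383,192),(272,506),(526,400)])/4+[90,165],.046);print(b.round(4),a(b[0]-b[1]),a(b[2]-b[3]),(b[0]+b[1])/2,(b[2]+b[3])/2)
# notches
b=onz(m,np.array([(398,378),(614,400)])/4+[260,75],.085);print(b.round(4))
```

```text
far [[0.6652, 0.2433], [0.623, 0.0348], [0.5145, 0.0585], [0.5575, 0.2642]] c [0.59   0.1502 0.045 ] sides [np.float64(0.1097), np.float64(0.2127), np.float64(0.1111), np.float64(0.2102)] ang 78.57070746076253 78.17880447839426 169.0125889825337 167.72077477201668
near [[0.4607, 0.1971], [0.5351, -0.0004], [0.436, -0.0403], [0.3591, 0.1544]] c [0.4477 0.0777 0.045 ] sides [np.float64(0.1101), np.float64(0.211), np.float64(0.1068), np.float64(0.2094)] ang 110.64515293735688 111.5424870484171 -157.19854487838344 -158.01334563026734
rackbase [[0.5697, -0.0773], [0.5151, -0.4036], [0.7239, -0.4402], [0.7813, -0.1117]] c [ 0.6475 -0.2582  0.014 ] sides [np.float64(0.2144), np.float64(0.3308), np.float64(0.212), np.float64(0.3335)] ang 80.48767606382614 80.08664993813623 -9.229256193353738 -9.959974013079714
beads [[0.5902 0.1506 0.046 ]
 [0.447  0.0769 0.046 ]]
done bead [[ 0.6675 -0.1557  0.097 ]]
[[ 0.7202 -0.1648  0.141 ]
 [ 0.6054 -0.1449  0.069 ]] -9.83124401164364 0.13700430616832246 115.33454107727393
[[0.6042 0.2185 0.046 ]
 [0.5774 0.0866 0.046 ]
 [0.4222 0.1429 0.046 ]
 [0.4718 0.0159 0.046 ]] 78.48934465747375 111.33295170311737 [0.59081044 0.15255371 0.046     ] [0.44697782 0.07940763 0.046     ]
[[ 0.6492 -0.2586  0.085 ]
 [ 0.636  -0.3639  0.085 ]]
```

```bash
cat >> h.py <<'E'
def quat_from(yaw_x_deg, slope=0.0, fwd=None):
    """tool x horizontal at yaw; tool z down tilted by slope(deg) towards horizontal dir fwd(deg)"""
    y=np.radians(yaw_x_deg); x=np.array([np.cos(y),np.sin(y),0]); z=np.array([0,0,-1.])
    if slope:
        f=np.radians(fwd); z=np.cos(np.radians(slope))*z+np.sin(np.radians(slope))*np.array([np.cos(f),np.sin(f),0])
    return R.from_matrix(np.c_[x,np.cross(z,x),z])
def delta(pos,rot):
    s=get_state(); p=np.array(s['tool_pos']); q=R.from_quat(s['eef_rot'])
    d=q.inv().apply(np.array(pos)-p)/.3; rv=(q.inv()*rot).as_rotvec()/np.pi
    print('p',p.round(4),'shift',d.round(4),'turn',rv.round(4),'deg',round(np.linalg.norm(rv)*180,1),'mm',round(np.linalg.norm(d)*300,1),'q',np.round(s['q'],2))
E
python3 - <<'E'
from h import *
ms=[vision.camera_model('top'),vision.camera_model('side')]
print(tri(ms,[(208,170),(216,228)]),tri(ms,[(83,172),(78,275)]))
yA=np.radians(111.4); ax=np.array([np.cos(yA),np.sin(yA),0])
for sgn in (1,-1):
    g=np.array([.447,.078,.044])+sgn*.032*ax
    print(sgn,g.round(4)); delta(g+[0,0,.12],quat_from(21.4))
E
```

```text
(array([0.66644655, 0.03933766, 0.07151181]), [np.float64(0.007871810380686234), np.float64(0.007871810380685866)]) (array([0.72142541, 0.31467562, 0.09778871]), [np.float64(0.06982914794026275), np.float64(0.06982914794026279)])
1 [0.4353 0.1078 0.044 ]
p [0.2257 0.5822 0.257 ] shift [-1.2217  1.2229  0.3121] turn [2.000e-04 5.000e-04 2.634e-01] deg 47.4 mm 527.0 q [-1.17  0.69 -0.19  1.57  0.16  0.9  -0.22]
-1 [0.4587 0.0482 0.044 ]
p [0.2257 0.5822 0.257 ] shift [-1.3788  1.3672  0.3124] turn [2.000e-04 5.000e-04 2.634e-01] deg 47.4 mm 590.0 q [-1.17  0.69 -0.19  1.57  0.16  0.9  -0.22]
```

Request:
play_rows(
  deltas=[
    [[-0.36,-0.2,0.2,0.05,0,0,0.05],[-0.36,-0.4,0.4,0.08,0,0,0.11],[-0.36,-0.6,0.6,0.1,0,0,0.17],[-0.36,-0.8,0.8,0.12,0,0,0.22],[-0.36,-1,1,0.15,0,0,0.263]],
  ],
  force=40,
)

```text
clock: 0.72
tool_pos: [0.3514, 0.2969, 0.2228]
eef_rot: [0.983, 0.184, -0.0, 0.001]
contact_force: [0.4, -0.1, -0.6]
opening: 0.678
```

Run:
```python
from h import *
delta([.4353,.1078,.124],quat_from(21.4)); print(get_state()['clock'])
```

```text
p [0.3514 0.2969 0.2228] shift [0.0324 0.6884 0.3303] turn [ 0.0005  0.0002 -0.0009] deg 0.2 mm 229.3 q [-0.8   0.54  0.    2.09  0.    0.51 -0.43]
0.725
```

Request:
play_rows(
  deltas=[
    [[-0.36,0.01,0.23,0.1,0,0,-0.001],[-0.36,0.02,0.46,0.2,0,0,-0.001],[-0.36,0.032,0.688,0.33,0,0,-0.001],[-0.36,0.032,0.688,0.33,0,0,-0.001],[-0.36,0.032,0.688,0.33,0,0,-0.001]],
  ],
)

```text
clock: 1.35
tool_pos: [0.4353, 0.1041, 0.1227]
eef_rot: [0.983, 0.182, -0.002, 0.002]
contact_force: [-0.6, 0.8, -0.5]
opening: 0.681
```

Run:
```python
from h import *
m=vision.camera_model('wrist'); im=vision.snapshot('wrist'); cv2.imwrite('pics/w1.png',im[:,:,::-1])
delta([.4353,.1078,.044],quat_from(21.4)); print(get_state()['clock'])
yA=np.radians(111.4); ax=np.array([np.cos(yA),np.sin(yA),0]);c=np.array([.447,.078,.044])
print(proj(m,[c,c+.086*ax,c-.086*ax]).round(0))
```

```text
p [0.4351 0.1066 0.1234] shift [ 0.0027 -0.0039  0.2647] turn [ 0.0005  0.0007 -0.001 ] deg 0.2 mm 79.4 q [-0.32  0.73 -0.04  2.2   0.13  0.22 -0.1 ]
1.4
[[281. 269.]
 [280. 132.]
 [281. 380.]]
```

View pics/w1.png

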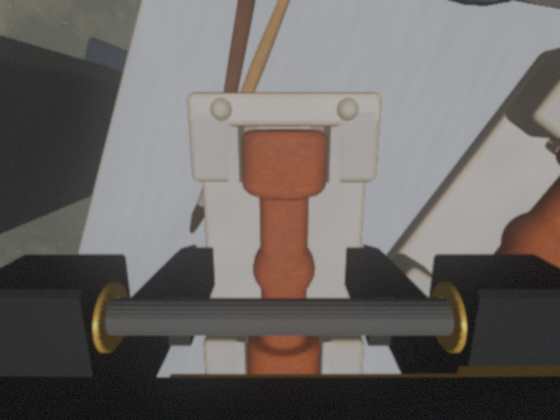

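Request:
play_rows(
  deltas=[
    [[-0.36,0.007,-0.004,0.13,0,0.001,-0.001],[-0.36,0.007,-0.004,0.22,0,0.001,-0.001],[-0.36,0.007,-0.004,0.262,0,0.001,-0.001],[-0.36,0.007,-0.004,0.262,0,0.001,-0.001],[-0.36,0.007,-0.004,0.262,0,0.001,-0.001]],
  ],
)

```text
clock: 2.02
tool_pos: [0.4379, 0.1108, 0.0464]
eef_rot: [0.982, 0.187, -0.0, 0.0]
contact_force: [0.6, -0.5, -0.1]
opening: 0.681
```

Request:
play_rows(
  deltas=[
    [[1,0,0,0,0,0,0],[1,0,0,0,0,0,0],[1,0,0,0,0,0,0],[1,0,0,0,0,0,0],[1,0,0,0,0,0,0]],
  ],
  force=40,
)

```text
clock: 2.65
tool_pos: [0.4359, 0.1105, 0.0465]
eef_rot: [0.982, 0.187, -0.002, 0.0]
contact_force: [-4.7, 1.0, 6.2]
opening: 0.327
```

Run:
```python
from h import *
s=get_state(); print(s['clock'],s['tool_pos'],s['opening'],s['contact_force'],s['moment'])
```

```text
2.65 [0.4359002  0.11048221 0.04646159] 0.32688039502571603 [-4.70715208  0.97339733  6.16588666] [ 0.04834596  1.20172524 -0.09732463]
```

Request:
play_rows(
  deltas=[
    [[1,0,0,-0.02,0,0,0],[1,0,0,-0.04,0,0,0],[1,0,0,-0.06,0,0,0],[1,0,0,-0.06,0,0,0],[1,0,0,-0.06,0,0,0]],
  ],
)

```text
clock: 3.28
tool_pos: [0.4362, 0.1106, 0.0645]
eef_rot: [0.982, 0.187, -0.002, 0.0]
contact_force: [0.2, 0.2, -3.8]
opening: 0.329
```

Request:
play_rows(
  deltas=[
    [[1,0,0,0,0,0,0],[1,0,0,0,0,0,0]],
  ],
)

```text
clock: 3.52
tool_pos: [0.4361, 0.1106, 0.0643]
eef_rot: [0.982, 0.187, -0.002, 0.0]
contact_force: [-1.0, 0.2, -3.3]
opening: 0.326
```

Run:
```python
from h import *
s=get_state(); q=R.from_quat(s['eef_rot'])
print(s['clock'],s['tool_pos'],s['opening'],s['contact_force'],s['moment'],'tool',q.inv().apply(s['moment']),q.inv().apply(s['contact_force']))
cv2.imwrite('pics/s1.png',vision.snapshot('side')[:,:,::-1])
cv2.imwrite('pics/w2.png',vision.snapshot('wrist')[:,:,::-1])
```

```text
3.525 [0.43606908 0.11058105 0.06431895] 0.32583758926824086 [-0.95547327  0.16408823 -3.25930178] [0.13402892 0.08000716 0.05952012] tool [ 0.15383307 -0.02504102 -0.06013215] [-0.81498616 -0.50436683  3.26256247]
```

View pics/s1.png

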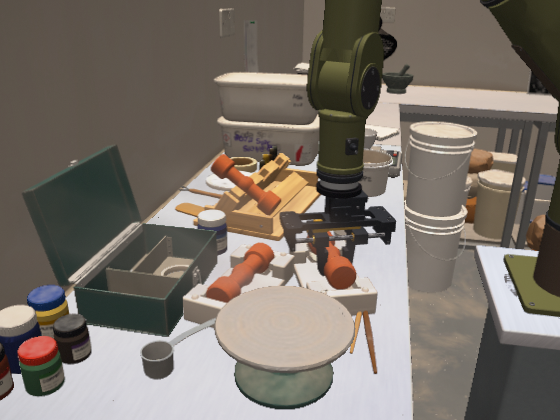

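View pics/w2.png

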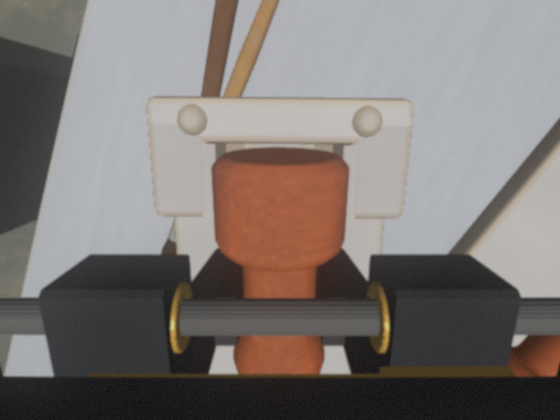

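Request:
play_rows(
  deltas=[
    [[1,0,0,-0.05,0,0,0],[1,0,0,-0.08,0,0,0],[1,0,0,-0.08,0,0,0],[1,0,0,-0.08,0,0,0]],
  ],
)

```text
clock: 4.12
tool_pos: [0.4361, 0.1106, 0.0882]
eef_rot: [0.982, 0.187, -0.002, 0.0]
contact_force: [-0.2, 0.8, -3.4]
opening: 0.329
```

```bash
cat > mom.py <<'E'
from h import *
F=[];M=[]
for i in range(6):
    im=vision.snapshot('side'); s=get_state(); q=R.from_quat(s['eef_rot']); F.append(q.inv().apply(s['contact_force']));M.append(q.inv().apply(s['moment']))
print(s['clock'],s['tool_pos'],s['opening']);print(np.mean(F,0).round(3),np.mean(M,0).round(3),np.std(M,0).round(3))
import sys
cv2.imwrite(sys.argv[1],cv2.resize(im[180:320,180:420],None,fx=3,fy=3,interpolation=cv2.INTER_CUBIC)[:,:,::-1])
E
python3 mom.py pics/s2.png
```

```text
4.425 [0.43604208 0.1106436  0.08814987] 0.3281226447949045
[-0.256  0.287  3.026] [ 0.198 -0.028  0.019] [0.036 0.04  0.018]
```

View pics/s2.png

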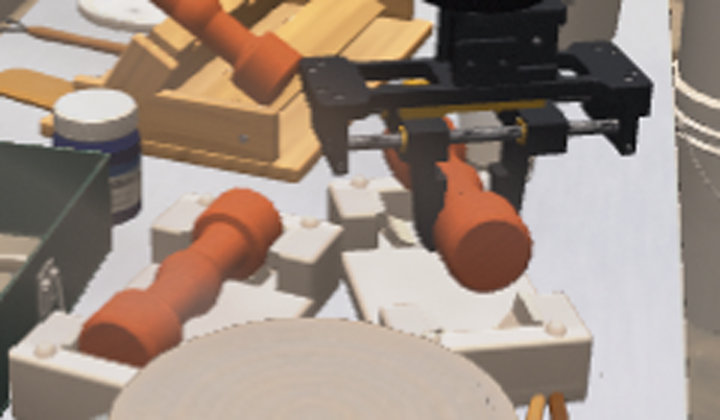

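Request:
play_rows(
  deltas=[
    [[1,0,0,0.05,0,0,0],[1,0,0,0.09,0,0,0],[1,0,0,0.12,0,0,0],[1,0,0,0.138,0,0,0],[1,0,0,0.138,0,0,0]],
  ],
)

```text
clock: 5.05
tool_pos: [0.4356, 0.1108, 0.0468]
eef_rot: [0.982, 0.188, -0.002, 0.0]
contact_force: [-1.2, 1.3, -1.2]
opening: 0.325
```

Request:
play_rows(
  deltas=[
    [[-0.3,0,0,0,0,0,0],[-0.36,0,0,0,0,0,0],[-0.36,0,0,-0.1,0,0,0],[-0.36,0,0,-0.2,0,0,0],[-0.36,0,0,-0.25,0,0,0]],
  ],
)

```text
clock: 5.68
tool_pos: [0.4365, 0.1106, 0.1233]
eef_rot: [0.982, 0.187, -0.001, 0.0]
contact_force: [-0.3, 1.1, 0.5]
opening: 0.683
```

Run:
```python
from h import *
m=vision.camera_model('wrist'); im=vision.snapshot('wrist'); cv2.imwrite('pics/w3.png',im[:,:,::-1])
yA=np.radians(111.4); ax=np.array([np.cos(yA),np.sin(yA),0]);c=np.array([.448,.079,.044])
delta(c-.032*ax+[0,0,.07],quat_from(21.4)); print(get_state()['clock'])
```

```text
p [0.437  0.1107 0.1242] shift [-0.0051  0.2182  0.0342] turn [0.0001 0.0003 0.001 ] deg 0.2 mm 66.3 q [-0.13  0.74 -0.35  2.19  0.78  0.34 -0.77]
5.725
```

View pics/w3.png

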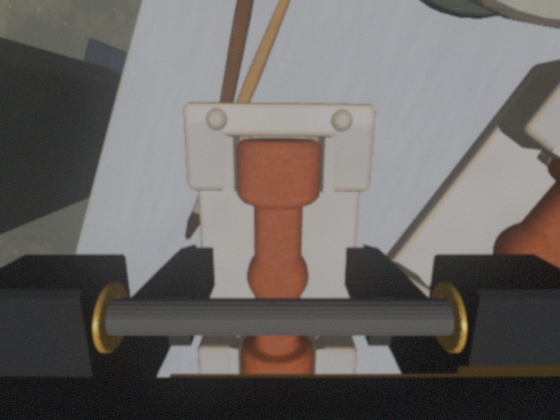

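Run:
```python
from h import *
m=vision.camera_model('wrist')
print(onz(m,[(278,275),(279,170)],[.05,.069]).round(4))
```

```text
[[0.4484 0.0823 0.05  ]
 [0.4233 0.1472 0.069 ]]
```

Request:
play_rows(
  deltas=[
    [[-0.36,-0.002,0.1,0,0,0,0.001],[-0.36,-0.002,0.218,0.03,0,0,0.001],[-0.36,-0.002,0.218,0.1,0,0,0.001],[-0.36,-0.002,0.218,0.2,0,0,0.001],[-0.36,-0.002,0.218,0.25,0,0,0.001]],
  ],
)

```text
clock: 6.35
tool_pos: [0.4601, 0.0491, 0.0479]
eef_rot: [0.983, 0.185, -0.001, 0.001]
contact_force: [0.0, 0.2, -0.1]
opening: 0.678
```

Run:
```python
from h import *
yA=np.radians(111.4); ax=np.array([np.cos(yA),np.sin(yA),0]);c=np.array([.448,.079,.044])
delta(c-.032*ax+[0,0,.001],quat_from(21.4)); print(get_state()['clock'])
```

```text
p [0.4601 0.0491 0.0479] shift [-0.0011 -0.0008  0.0096] turn [ 0.0002  0.0008 -0.0001] deg 0.1 mm 2.9 q [-0.13  0.89 -0.13  2.18  0.96  0.13 -0.79]
6.35
```

Request:
play_rows(
  deltas=[
    [[1,0,0,0.007,0,0,0],[1,0,0,0.007,0,0,0],[1,0,0,0.007,0,0,0],[1,0,0,0.007,0,0,0],[1,0,0,0.007,0,0,0]],
  ],
  force=50,
)

```text
clock: 6.98
tool_pos: [0.4596, 0.0487, 0.0463]
eef_rot: [0.983, 0.185, -0.001, 0.001]
contact_force: [-2.0, 0.1, 6.2]
opening: 0.322
```

Request:
play_rows(
  deltas=[
    [[1,0,0,-0.03,0,0,0],[1,0,0,-0.06,0,0,0],[1,0,0,-0.15,0,0,0],[1,0,0,-0.2,0,0,0],[1,0,0,-0.2,0,0,0]],
  ],
)

```text
clock: 7.6
tool_pos: [0.4606, 0.0489, 0.1069]
eef_rot: [0.983, 0.185, -0.0, 0.0]
contact_force: [0.3, -0.4, -3.5]
opening: 0.324
```

```bash
python3 mom.py pics/s3.png
python3 - <<'E'
from h import *
m=vision.camera_model('wrist'); im=vision.snapshot('wrist'); cv2.imwrite('pics/w4.png',im[:,:,::-1])
s=get_state();print(np.round(s['q'],2),s['clock'])
E
```

```text
7.9 [0.45944934 0.04885637 0.10565391] 0.3231371008112298
[-0.538  0.431  2.996] [-0.034 -0.05   0.003] [0.025 0.022 0.01 ]
[ 0.01  0.79 -0.36  2.16  0.84  0.34 -0.68] 7.95
```

View pics/w4.png

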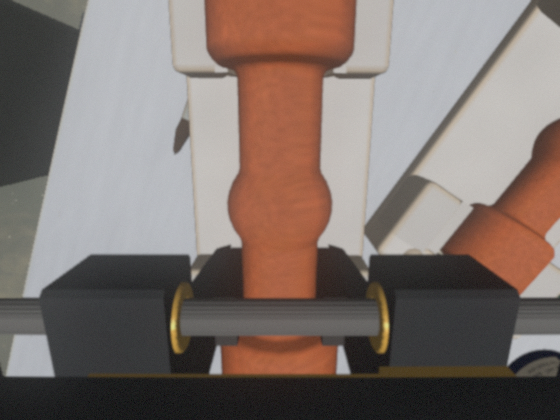

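Run:
```python
from h import *
m=vision.camera_model('wrist'); s=get_state(); p=np.array(s['tool_pos']); q=R.from_quat(s['eef_rot'])
P=onz(m,[(279,203),(281,65),(281,140)],[p[2]-.002]*3)
print(q.inv().apply(P-p).round(4))
o,_=ray(m,[(279,203)]); print('cam in tool',q.inv().apply(o-p).round(4))
# rack target
yaw=-9.8; f=np.radians(yaw); rx=np.array([np.cos(f),np.sin(f),0]); z=np.array([0,0,1.])
u=np.cos(np.radians(32))*rx+np.sin(np.radians(32))*z
for n,c in (('n1',[.632,-.3627,.095]),('n2',[.6497,-.2590,.095])):
    print(n,(np.array(c)-.033*u).round(4))
```

```text
[[ 0.0007 -0.0339  0.002 ]
 [ 0.0014 -0.0835  0.0019]
 [ 0.0015 -0.0577  0.002 ]]
cam in tool [ 0.0007 -0.0653 -0.1274]
n1 [ 0.6044 -0.3579  0.0775]
n2 [ 0.6221 -0.2542  0.0775]
```

```bash
cat >> h.py <<'E'
YAW=-9.8
def rackpose(c,off,sgn,back,zoff=.002):
    """sgn -1: tool y=-u (bead at -y). off: bead distance. back: retreat along tool z"""
    f=np.radians(YAW); t=np.radians(32); rx=np.array([np.cos(f),np.sin(f),0]); k=np.array([0,0,1.])
    u=np.cos(t)*rx+np.sin(t)*k; z=np.sin(t)*rx-np.cos(t)*k; y=sgn*u; x=np.cross(y,z)
    return np.array(c)-off*u-(zoff+back)*z, R.from_matrix(np.c_[x,y,z])
N1=[.632,-.3627,.095]; N2=[.6497,-.2592,.095]
E
python3 - <<'E'
from h import *
p,q=rackpose(N1,.034,-1,.09); print(p, q.as_matrix().round(2))
delta([.53,-.12,.25],quat_from(-39)); delta(p,q)
E
```

```text
[ 0.55554594 -0.34949409  0.15500317] [[-0.17 -0.84  0.52]
 [-0.99  0.14 -0.09]
 [-0.   -0.53 -0.85]]
p [0.4595 0.0489 0.1057] shift [ 0.0119  0.6103 -0.4805] turn [0.0009 0.001  0.3354] deg 60.4 mm 233.1 q [ 0.01  0.79 -0.36  2.16  0.84  0.34 -0.68]
p [0.4595 0.0489 0.1057] shift [-0.1864  1.3535 -0.1626] turn [0.1069 0.1876 0.6526] deg 123.7 mm 412.8 q [ 0.01  0.79 -0.36  2.16  0.84  0.34 -0.68]
```

Request:
play_rows(
  deltas=[
    [[1,0,0.05,-0.2,0,0,0.05],[1,0,0.15,-0.36,0,0,0.1],[1,0.005,0.3,-0.48,0,0,0.16],[1,0.01,0.45,-0.48,0,0,0.22],[1,0.012,0.61,-0.48,0,0,0.28]],
  ],
)

```text
clock: 8.57
tool_pos: [0.5301, -0.1211, 0.25]
eef_rot: [0.968, -0.252, -0.001, 0.001]
contact_force: [1.4, 0.1, -3.1]
opening: 0.324
```

Run:
```python
from h import *
p,q=rackpose(N1,.034,-1,.13); delta(p,q);print(get_state()['clock'])
```

```text
p [ 0.5301 -0.1211  0.25  ] shift [0.3787 0.6462 0.2053] turn [0.1557 0.1092 0.3817] deg 76.8 mm 233.0 q [ 0.4   0.62 -0.44  1.81  0.35  0.79 -0.72]
8.575
```

Request:
play_rows(
  deltas=[
    [[1,0.05,0.1,0,0.019,0.013,0.048],[1,0.12,0.2,0,0.039,0.027,0.095],[1,0.18,0.3,0,0.058,0.041,0.143],[1,0.24,0.42,0.05,0.078,0.055,0.19],[1,0.3,0.52,0.1,0.097,0.068,0.238]],
  ],
)

```text
clock: 9.2
tool_pos: [0.5312, -0.303, 0.2193]
eef_rot: [0.792, -0.584, 0.137, -0.115]
contact_force: [0.9, 0.0, -3.9]
opening: 0.324
```

Run:
```python
from h import *
p,q=rackpose(N1,.034,-1,.12); delta(p,q);print(get_state()['clock'])
```

```text
p [ 0.5312 -0.303   0.2193] shift [0.1369 0.0611 0.1282] turn [0.0589 0.0405 0.1419] deg 28.6 mm 59.2 q [ 0.78  0.66 -0.38  1.92  0.13  0.29 -0.89]
9.2
```

Request:
play_rows(
  deltas=[
    [[1,0.05,0.02,0.04,0.019,0.013,0.047],[1,0.1,0.04,0.08,0.039,0.027,0.095],[1,0.137,0.061,0.128,0.059,0.0405,0.142],[1,0.137,0.061,0.128,0.059,0.0405,0.142]],
  ],
)

```text
clock: 9.7
tool_pos: [0.5251, -0.3176, 0.1729]
eef_rot: [-0.677, 0.704, -0.137, 0.167]
contact_force: [0.5, -1.9, -2.4]
opening: 0.325
```

Run:
```python
from h import *
p,q=rackpose(N1,.034,-1,.03); delta(p,q);print(get_state()['clock'])
cv2.imwrite('pics/w5.png',vision.snapshot('wrist')[:,:,::-1])
cv2.imwrite('pics/t5.png',vision.snapshot('top')[:,:,::-1])
```

```text
p [ 0.5251 -0.3176  0.1729] shift [ 0.1299 -0.0966  0.2904] turn [0.0413 0.0356 0.0327] deg 11.4 mm 99.7 q [ 0.9   0.77 -0.5   1.99  0.64  0.12 -1.64]
9.7
```

View pics/w5.png

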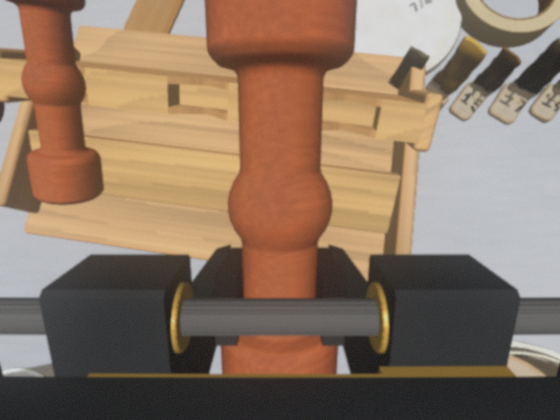

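View pics/t5.png

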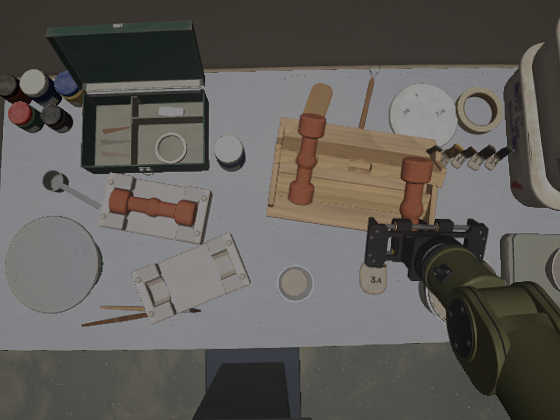

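Run:
```python
from h import *
p,q=rackpose(N1,.034,-1,.07); delta(p,q)
```

```text
p [ 0.5266 -0.3211  0.1748] shift [ 0.1022 -0.0716  0.1638] turn [0.0398 0.0338 0.033 ] deg 11.1 mm 61.8 q [ 0.9   0.76 -0.49  1.98  0.64  0.12 -1.64]
```

Request:
play_rows(
  deltas=[
    [[1,0.05,-0.035,0.06,0.02,0.017,0.016],[1,0.102,-0.071,0.12,0.04,0.034,0.033],[1,0.102,-0.071,0.164,0.04,0.034,0.033],[1,0.102,-0.071,0.164,0.04,0.034,0.033],[1,0.102,-0.071,0.164,0.04,0.034,0.033]],
  ],
)

```text
clock: 10.42
tool_pos: [0.5614, -0.3433, 0.1306]
eef_rot: [-0.63, 0.731, -0.199, 0.172]
contact_force: [1.3, 4.6, -5.9]
opening: 0.322
```

Run:
```python
from h import *
p,q=rackpose(N1,.034,-1,.03); delta(p,q);print(get_state()['clock'])
```

```text
p [ 0.5614 -0.3433  0.1306] shift [ 0.0259 -0.0326  0.1216] turn [0.0084 0.004  0.0064] deg 2.0 mm 38.6 q [ 1.23  1.2  -1.3   1.98  1.82  0.86 -2.64]
10.425
```

Run:
```python
from h import *
cv2.imwrite('pics/w6.png',vision.snapshot('wrist')[:,:,::-1])
cv2.imwrite('pics/s6.png',vision.snapshot('side')[:,:,::-1])
cv2.imwrite('pics/t6.png',vision.snapshot('top')[:,:,::-1])
s=get_state();print(s['contact_force'],s['moment'],np.round(s['q'],3),s['tool_pos'])
```

```text
[-0.2951934  -0.13854279 -3.72148666] [0.17979889 0.959993   0.01731794] [ 1.236  1.207 -1.295  1.98   1.818  0.853 -2.633] [ 0.56138016 -0.34356315  0.12956029]
```

View pics/w6.png

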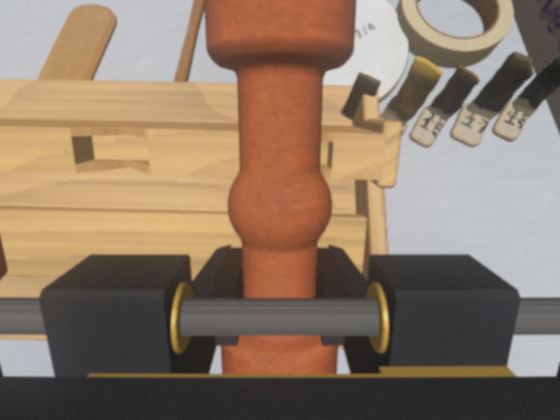

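View pics/s6.png

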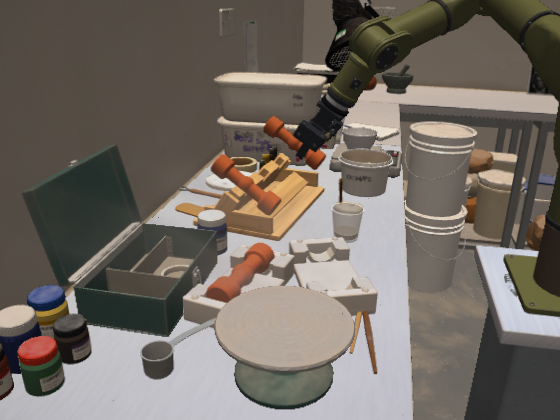

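View pics/t6.png

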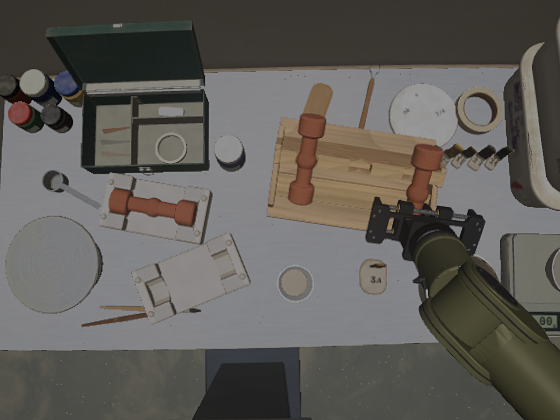

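Run:
```python
from h import *
p,q=rackpose(N1,.034,-1,.03); delta(p,q);print(get_state()['clock'])
```

```text
p [ 0.5614 -0.3436  0.1296] shift [ 0.0255 -0.0344  0.1184] turn [0.0085 0.0059 0.0045] deg 2.0 mm 37.8 q [ 1.24  1.21 -1.29  1.98  1.82  0.85 -2.63]
10.575
```

Request:
play_rows(
  deltas=[
    [[1,0.013,-0.034,0.03,0.004,0.003,0.002],[1,0.0255,-0.034,0.06,0.008,0.006,0.004],[1,0.0255,-0.034,0.09,0.008,0.006,0.004],[1,0.0255,-0.034,0.118,0.008,0.006,0.004],[1,0.0255,-0.034,0.118,0.008,0.006,0.004]],
  ],
)

```text
clock: 11.2
tool_pos: [0.5869, -0.3547, 0.1037]
eef_rot: [-0.62, 0.735, -0.21, 0.176]
contact_force: [-0.6, -0.6, -2.6]
opening: 0.324
```

```bash
cat > chk.py <<'E'
from h import *
import sys
n=sys.argv[1]
m=vision.camera_model('wrist'); s=get_state(); iw=vision.snapshot('wrist'); it=vision.snapshot('top'); isd=vision.snapshot('side')
cv2.imwrite(f'pics/w{n}.png',iw[:,:,::-1]); 
a=cv2.resize(it[75:245,260:450],None,fx=3,fy=3,interpolation=cv2.INTER_CUBIC)
b=cv2.resize(isd[110:250,190:360],None,fx=3,fy=3,interpolation=cv2.INTER_CUBIC)
cv2.imwrite(f'pics/t{n}.png',a[:,:,::-1]); cv2.imwrite(f'pics/s{n}.png',b[:,:,::-1])
print(s['clock'],s['contact_force'].round(1),s['moment'].round(2),s['opening'])
E
python3 chk.py 7
python3 - <<'E'
from h import *
p,q=rackpose(N1,.034,-1,.0); delta(p,q)
E
```

```text
11.2 [-0.6 -0.6 -2.6] [ 0.15  0.91 -0.01] 0.32411493429338684
p [ 0.5868 -0.3548  0.1046] shift [0.0003 0.0005 0.1014] turn [ 0.0004 -0.0001  0.0008] deg 0.2 mm 30.4 q [ 1.22  1.29 -1.32  1.93  1.9   0.91 -2.64]
```

View pics/w7.png

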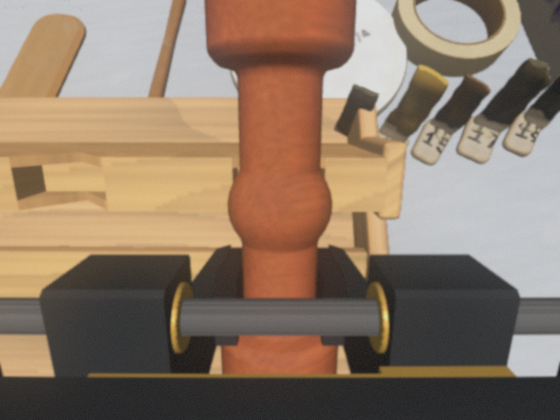

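View pics/t7.png

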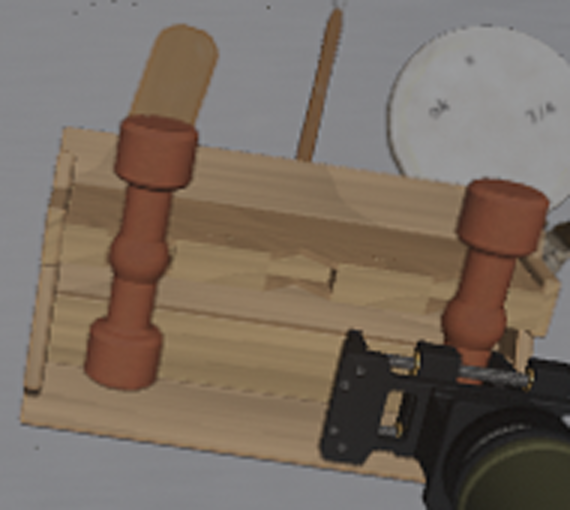

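View pics/s7.png

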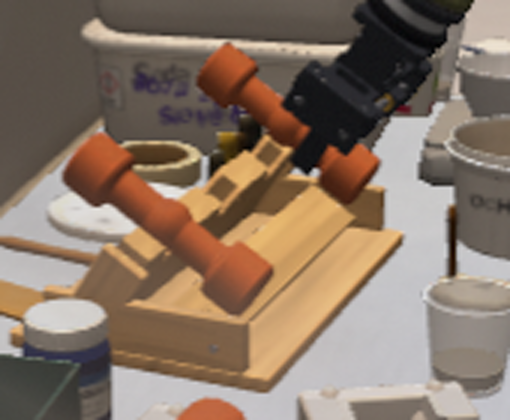

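Run:
```python
from h import *
m=vision.camera_model('top'); s=get_state(); p=np.array(s['tool_pos']); q=R.from_quat(s['eef_rot'])
b=p+q.apply([0.0007,-.034,.002]); print(b.round(4),proj(m,b)); 
N3=[.6675,-.1557,.095]
P=proj(m,[N1,N2,N3]); print(P, (P-[260,75])*3)
ms=vision.camera_model('side'); P=proj(ms,[N1,N2,N3,b]); print((P-[190,110])*3)
```

```text
[ 0.6162 -0.3605  0.1209] [[418.3286277  181.60981287]]
[[414.63085602 176.00259701]
 [360.78698599 168.11126578]
 [306.65685549 160.26627094]] [[463.89256806 303.00779103]
 [302.36095796 279.33379734]
 [139.97056647 255.79881283]]
[[267.81047133 147.75602798]
 [220.93604194 182.55318782]
 [166.64220293 222.7886748 ]
 [285.59616886 121.27484811]]
```

Request:
play_rows(
  deltas=[
    [[1,0,-0.003,0.035,0,0,0.001],[1,0,-0.003,0.065,0,0,0.001],[1,0,-0.003,0.085,0,0,0.001],[1,0,-0.003,0.095,0,0,0.001],[1,0,-0.003,0.095,0,0,0.001]],
  ],
)

```text
clock: 11.98
tool_pos: [0.6025, -0.3573, 0.0806]
eef_rot: [-0.619, 0.736, -0.21, 0.177]
contact_force: [0.7, 1.1, -3.1]
opening: 0.325
```

```bash
python3 chk.py 8
python3 - <<'E'
from h import *
p,q=rackpose(N1,.034,-1,.0); delta(p,q)
E
```

```text
11.975 [ 0.7  1.1 -3.1] [ 0.2   0.97 -0.02] 0.32542820923091975
p [ 0.6025 -0.3575  0.0811] shift [0.0003 0.0041 0.0071] turn [ 0.0003 -0.0001 -0.0002] deg 0.1 mm 2.5 q [ 1.19  1.34 -1.3   1.89  1.93  0.9  -2.63]
```

View pics/t8.png

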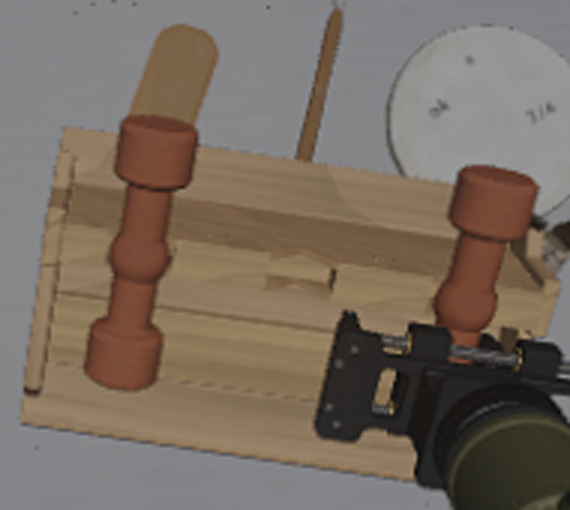

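View pics/s8.png

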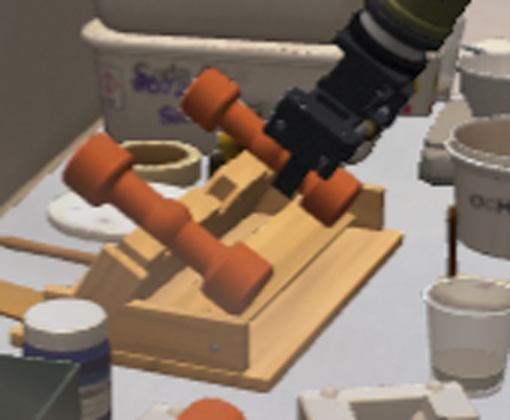

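Request:
play_rows(
  deltas=[
    [[1,0,0,0.006,0,0,0],[1,0,0,0.01,0,0,0],[1,0,0,0.01,0,0,0]],
  ],
)

```text
clock: 12.5
tool_pos: [0.6038, -0.3576, 0.0797]
eef_rot: [-0.619, 0.735, -0.211, 0.177]
contact_force: [-6.6, 0.1, 4.8]
opening: 0.32
```

Run:
```python
from h import *
s=get_state();print(s['contact_force'],s['moment'])
p,q=rackpose(N1,.034,-1,.0); delta(p,q)
```

```text
[-6.55686926  0.12373897  4.81589748] [ 0.02655281  1.34323615 -0.06606577]
p [ 0.6038 -0.3576  0.0797] shift [0.0008 0.0054 0.0007] turn [ 0.     -0.0002  0.0001] deg 0.0 mm 1.7 q [ 1.19  1.34 -1.3   1.89  1.94  0.9  -2.63]
```

Request:
play_rows(
  deltas=[
    [[0.2,0,0,0,0,0,0],[0,0,0,0,0,0,0],[-0.3,0,0,0,0,0,0],[-0.36,0,0,0,0,0,0],[-0.36,0,0,0,0,0,0]],
  ],
)

```text
clock: 13.12
tool_pos: [0.6039, -0.3576, 0.0797]
eef_rot: [-0.619, 0.735, -0.211, 0.177]
contact_force: [-0.8, 0.5, 0.6]
opening: 0.677
```

```bash
python3 chk.py 9
```

```text
13.125 [-0.8  0.5  0.6] [0.11 0.63 0.02] 0.6774401721193909
```

View pics/t9.png

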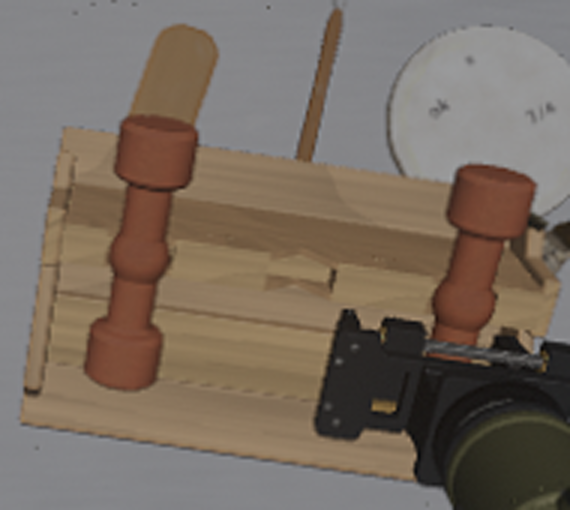

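View pics/s9.png

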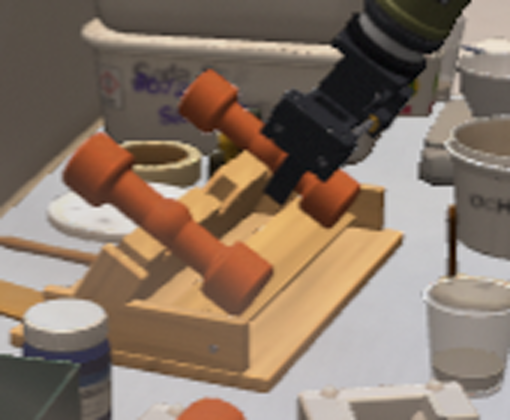

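View pics/w9.png

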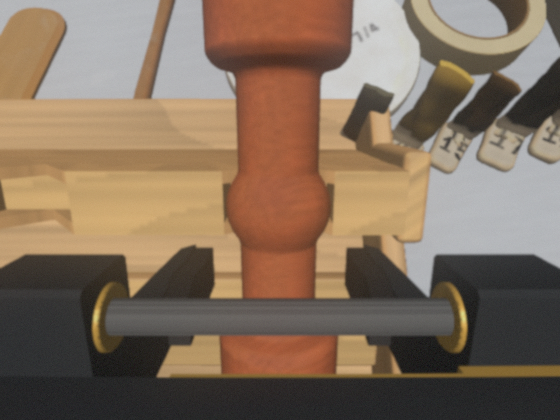

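Request:
play_rows(
  deltas=[
    [[-0.36,0,0,-0.07,0,0,0],[-0.36,0,0,-0.15,0,0,0],[-0.36,0,0,-0.25,0,0,0],[-0.36,0,0,-0.35,0,0,0],[-0.36,0,0,-0.45,0,0,0]],
  ],
)

```text
clock: 13.9
tool_pos: [0.5322, -0.3448, 0.1965]
eef_rot: [-0.62, 0.735, -0.212, 0.177]
contact_force: [-0.0, -0.4, -0.6]
opening: 0.68
```

Run:
```python
from h import *
delta([.53,-.1,.28],quat_from(-39));
yB=np.radians(78.4); ax=np.array([np.cos(yB),np.sin(yB),0]);c=np.array([.5905,.1515,.044])
delta(c-.032*ax+[0,0,.08],quat_from(-11.6))
```

```text
p [ 0.5322 -0.3448  0.1965] shift [-0.8027 -0.0251 -0.314 ] turn [-0.1607 -0.0947 -0.3282] deg 67.9 mm 258.7 q [ 1.32  1.12 -1.41  2.04  1.73  0.9  -2.62]
p [ 0.5322 -0.3448  0.1965] shift [-1.5572  0.2052  0.1542] turn [-0.1408 -0.137  -0.4757] deg 92.6 mm 473.5 q [ 1.32  1.12 -1.41  2.04  1.73  0.9  -2.62]
```

Request:
play_rows(
  deltas=[
    [[-0.36,-0.15,0,-0.08,-0.032,-0.019,-0.06],[-0.36,-0.3,0,-0.16,-0.064,-0.038,-0.12],[-0.36,-0.45,-0.01,-0.22,-0.09,-0.055,-0.18],[-0.36,-0.6,-0.015,-0.27,-0.12,-0.07,-0.24],[-0.36,-0.8,-0.025,-0.314,-0.16,-0.095,-0.3]],
  ],
)

```text
clock: 14.52
tool_pos: [0.5285, -0.1006, 0.2819]
eef_rot: [0.898, -0.436, 0.035, -0.038]
contact_force: [0.9, -1.1, -0.3]
opening: 0.678
```

Run:
```python
from h import *
yB=np.radians(78.4); ax=np.array([np.cos(yB),np.sin(yB),0]);c=np.array([.5905,.1515,.044])
delta(c-.032*ax+[0,0,.12],quat_from(-11.6)); print(get_state()['clock'])
```

```text
p [ 0.5285 -0.1006  0.2819] shift [-0.4769 -0.5593  0.436 ] turn [-0.0268 -0.0204 -0.2233] deg 40.7 mm 256.4 q [ 0.86  0.88 -1.42  1.85  0.97  1.19 -1.75]
14.525
```

Request:
play_rows(
  deltas=[
    [[-0.36,-0.12,-0.14,0,-0.007,-0.005,-0.05],[-0.36,-0.24,-0.28,0.05,-0.014,-0.01,-0.1],[-0.36,-0.36,-0.42,0.2,-0.02,-0.015,-0.16],[-0.36,-0.477,-0.559,0.35,-0.027,-0.02,-0.223],[-0.36,-0.477,-0.559,0.436,-0.027,-0.02,-0.223]],
  ],
)

```text
clock: 15.15
tool_pos: [0.5833, 0.1245, 0.1648]
eef_rot: [0.995, -0.098, 0.001, -0.001]
contact_force: [0.7, -0.5, -0.4]
opening: 0.682
```

Request:
play_rows(
  deltas=[
    [[-0.36,0,0,0,0,0,0]],
  ],
)

```text
clock: 15.28
tool_pos: [0.5816, 0.1248, 0.1638]
eef_rot: [0.995, -0.097, -0.001, -0.0]
contact_force: [0.0, -0.3, 0.6]
opening: 0.679
```

Run:
```python
from h import *
m=vision.camera_model('wrist'); im=vision.snapshot('wrist'); cv2.imwrite('pics/w10.png',im[:,:,::-1])
yB=np.radians(78.4); ax=np.array([np.cos(yB),np.sin(yB),0]);c=np.array([.5905,.1515,.044])
print(proj(m,[c,c+.086*ax,c-.086*ax]).round(0))
delta(c-.032*ax,quat_from(-11.6)); print(get_state()['clock'])
```

```text
[[284. 173.]
 [285.  43.]
 [282. 283.]]
p [0.5823 0.1252 0.1658] shift [0.0086 0.0165 0.406 ] turn [-0.001  -0.0003  0.0027] deg 0.5 mm 121.9 q [ 0.33  1.12 -1.32  1.71  1.14  1.28 -1.46]
15.325
```

View pics/w10.png

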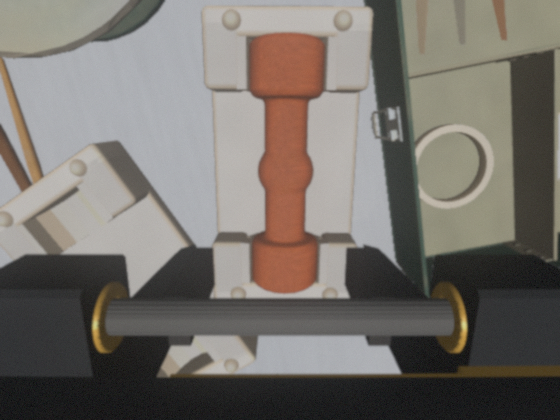

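Request:
play_rows(
  deltas=[
    [[-0.36,0.011,0.016,0.15,0,0,0.003],[-0.36,0.011,0.016,0.3,0,0,0.003],[-0.36,0.011,0.016,0.37,0,0,0.003],[-0.36,0.011,0.016,0.4,0,0,0.003],[-0.36,0.011,0.016,0.4,0,0,0.003]],
  ],
)

```text
clock: 15.95
tool_pos: [0.5854, 0.1203, 0.0472]
eef_rot: [0.995, -0.102, 0.001, -0.002]
contact_force: [-0.0, -0.6, -0.0]
opening: 0.68
```

Request:
play_rows(
  deltas=[
    [[1,0,0,0,0,0,0],[1,0,0,0,0,0,0],[1,0,0,0,0,0,0],[1,0,0,0,0,0,0],[1,0,0,0,0,0,0]],
  ],
  force=50,
)

```text
clock: 16.58
tool_pos: [0.5851, 0.1206, 0.0476]
eef_rot: [0.995, -0.102, 0.001, -0.002]
contact_force: [-2.8, -0.4, 4.3]
opening: 0.327
```

Request:
play_rows(
  deltas=[
    [[1,0,0,-0.03,0,0,0],[1,0,0,-0.06,0,0,0],[1,0,0,-0.06,0,0,0],[1,0,0,-0.06,0,0,0]],
  ],
)

```text
clock: 17.08
tool_pos: [0.585, 0.1201, 0.0654]
eef_rot: [0.995, -0.102, 0.001, -0.002]
contact_force: [0.2, 0.8, -3.1]
opening: 0.323
```

```bash
python3 mom.py pics/s11.png;  python3 - <<'E'
from h import *
m=vision.camera_model('wrist'); im=vision.snapshot('wrist'); cv2.imwrite('pics/w11.png',im[:,:,::-1])
s=get_state();print(np.round(s['q'],2),s['clock'])
E
```

```text
17.375 [0.58494004 0.12043364 0.06540599] 0.3282567387277856
[ 0.079 -0.032  3.557] [-0.3   -0.077  0.003] [0.026 0.027 0.015]
[ 0.31  1.25 -1.23  1.75  1.3   1.19 -1.54] 17.425
```

View pics/w11.png

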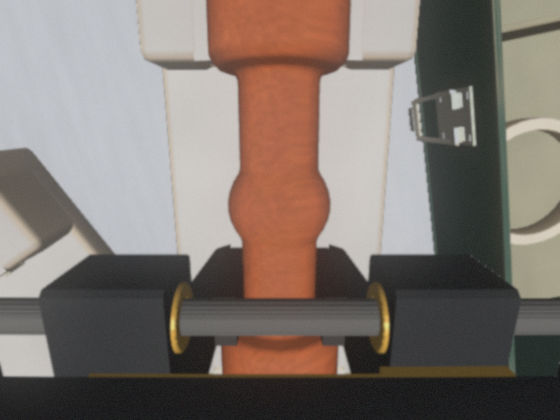

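Request:
play_rows(
  deltas=[
    [[1,0,0,0.03,0,0,0],[1,0,0,0.059,0,0,0],[1,0,0,0.059,0,0,0],[-0.2,0,0,0.059,0,0,0],[-0.36,0,0,0.059,0,0,0]],
  ],
)

```text
clock: 18.05
tool_pos: [0.5852, 0.1211, 0.0478]
eef_rot: [0.995, -0.102, 0.001, -0.003]
contact_force: [0.3, 0.7, 0.9]
opening: 0.531
```

Request:
play_rows(
  deltas=[
    [[-0.36,0,0,-0.08,0,0,0],[-0.36,0,0,-0.2,0,0,0],[-0.36,0,-0.1,-0.25,0,0,0],[-0.36,0,-0.222,-0.25,0,0,0],[-0.36,0,-0.222,-0.2,0,0,0]],
  ],
)

```text
clock: 18.68
tool_pos: [0.5989, 0.1904, 0.1099]
eef_rot: [0.995, -0.1, 0.003, -0.005]
contact_force: [0.7, -0.5, 0.0]
opening: 0.679
```

Run:
```python
from h import *
m=vision.camera_model('top');im=vision.snapshot('top')
cv2.imwrite('pics/t12.png',im[:,:,::-1])
yB=np.radians(78.4); ax=np.array([np.cos(yB),np.sin(yB),0]);c=np.array([.5925,.153,.044])
delta(c+.033*ax+[0,0,.003],quat_from(-11.6)); print(get_state()['clock'])
```

```text
p [0.5978 0.1868 0.1061] shift [0.0053 0.0047 0.1971] turn [-0.0015 -0.0003  0.0003] deg 0.3 mm 59.2 q [ 0.2   1.21 -1.26  1.65  1.22  1.25 -1.54]
18.725
```

View pics/t12.png

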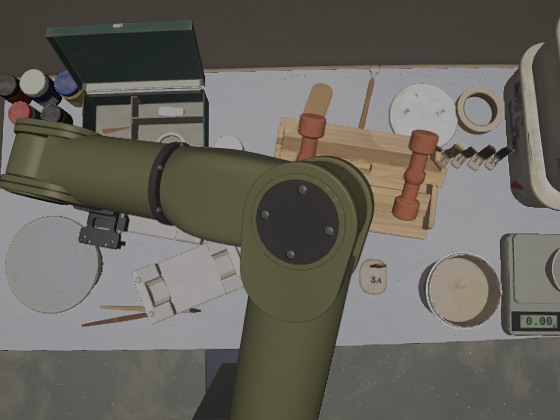

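Request:
play_rows(
  deltas=[
    [[-0.36,0.003,0.002,0.07,-0.001,0,0],[-0.36,0.003,0.002,0.14,-0.001,0,0],[-0.36,0.003,0.002,0.18,-0.001,0,0],[-0.36,0.003,0.002,0.196,-0.001,0,0],[-0.36,0.003,0.002,0.196,-0.001,0,0]],
  ],
)

```text
clock: 19.35
tool_pos: [0.5986, 0.1863, 0.0473]
eef_rot: [0.995, -0.101, 0.0, -0.001]
contact_force: [0.0, 0.6, 1.1]
opening: 0.682
```

Request:
play_rows(
  deltas=[
    [[1,0,0,0,0,0,0],[1,0,0,0,0,0,0],[1,0,0,0,0,0,0],[1,0,0,0,0,0,0],[1,0,0,0,0,0,0]],
  ],
  force=50,
)

```text
clock: 19.98
tool_pos: [0.5984, 0.1864, 0.0476]
eef_rot: [0.995, -0.1, 0.0, -0.001]
contact_force: [-1.4, -0.8, 3.1]
opening: 0.327
```

Request:
play_rows(
  deltas=[
    [[1,0,0,-0.03,0,0,0],[1,0,0,-0.06,0,0,0],[1,0,0,-0.15,0,0,0],[1,0,0,-0.25,0,0,0],[1,0,0,-0.25,0,0,0]],
  ],
)

```text
clock: 20.6
tool_pos: [0.5995, 0.1874, 0.1252]
eef_rot: [0.995, -0.101, 0.002, -0.003]
contact_force: [-0.2, 0.0, -4.6]
opening: 0.323
```

```bash
python3 mom.py pics/s13.png;  python3 - <<'E'
from h import *
m=vision.camera_model('wrist'); im=vision.snapshot('wrist'); cv2.imwrite('pics/w13.png',im[:,:,::-1])
s=get_state();print(np.round(s['q'],2),s['clock'])
delta([.53,0,.27],quat_from(25))
E
```

```text
20.9 [0.59786206 0.18576191 0.12118298] 0.3266302564283757
[0.044 0.371 3.859] [-0.111 -0.074  0.006] [0.042 0.024 0.03 ]
[ 0.2   1.19 -1.27  1.64  1.19  1.26 -1.52] 20.95
p [0.5979 0.1859 0.1214] shift [-0.0985  0.652  -0.4958] turn [-4.000e-04  2.000e-04 -2.029e-01] deg 36.5 mm 247.5 q [ 0.2   1.19 -1.27  1.64  1.19  1.26 -1.52]
```

View pics/w13.png

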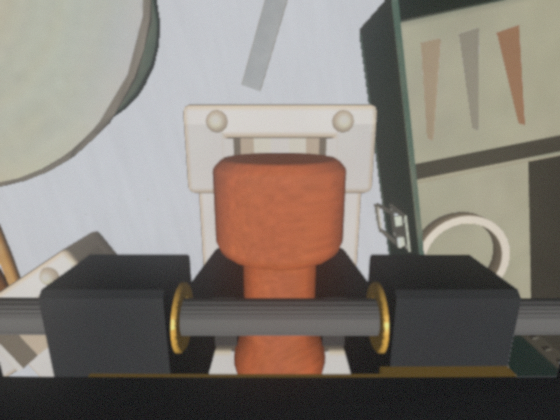

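View pics/s13.png

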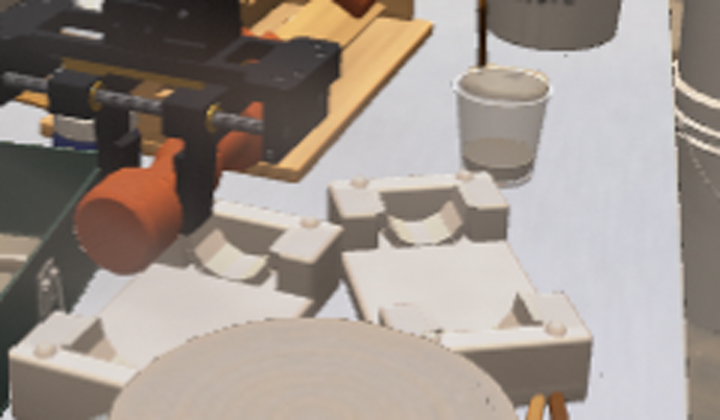

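Request:
play_rows(
  deltas=[
    [[1,-0.01,0.05,-0.2,0,0,-0.04],[1,-0.03,0.18,-0.38,0,0,-0.08],[1,-0.05,0.33,-0.49,0,0,-0.12],[1,-0.075,0.49,-0.496,0,0,-0.16],[1,-0.1,0.65,-0.496,0,0,-0.2]],
  ],
)

```text
clock: 21.58
tool_pos: [0.5291, -0.0007, 0.2702]
eef_rot: [0.977, 0.214, 0.0, -0.0]
contact_force: [0.5, -0.5, -2.7]
opening: 0.327
```

Run:
```python
from h import *
p,q=rackpose(N2,.0325,1,.13); print(p,q.as_matrix().round(2));delta(p,q);print(get_state()['clock'])
```

```text
[ 0.55361198 -0.24260272  0.18971997] [[ 0.17  0.84  0.52]
 [ 0.99 -0.14 -0.09]
 [ 0.    0.53 -0.85]]
p [ 0.5291 -0.0007  0.2702] shift [-0.2631  0.7667  0.2677] turn [-0.1637  0.0858 -0.2999] deg 63.4 mm 256.1 q [ 0.63  0.94 -1.45  1.81  0.97  1.33 -0.63]
21.575
```

Request:
play_rows(
  deltas=[
    [[1,-0.04,0.12,0,-0.025,0.013,-0.045],[1,-0.08,0.25,0,-0.05,0.026,-0.09],[1,-0.13,0.4,0.05,-0.075,0.04,-0.14],[1,-0.18,0.55,0.1,-0.1,0.054,-0.185],[1,-0.22,0.66,0.15,-0.13,0.067,-0.23]],
  ],
)

```text
clock: 22.2
tool_pos: [0.5516, -0.2103, 0.2242]
eef_rot: [0.813, 0.538, 0.142, 0.172]
contact_force: [0.4, -0.5, -3.1]
opening: 0.326
```

Run:
```python
from h import *
p,q=rackpose(N2,.0325,1,.1); delta(p,q);print(get_state()['clock'])
```

```text
p [ 0.5516 -0.2103  0.2242] shift [-0.0944  0.0044  0.2191] turn [-0.0332  0.0211 -0.0683] deg 14.2 mm 71.6 q [ 1.03  1.   -1.44  2.09  1.6   1.09  0.02]
22.2
```

Request:
play_rows(
  deltas=[
    [[1,-0.05,0.002,0.05,-0.017,0.01,-0.034],[1,-0.094,0.004,0.12,-0.033,0.021,-0.068],[1,-0.094,0.004,0.219,-0.033,0.021,-0.068],[1,-0.094,0.004,0.219,-0.033,0.021,-0.068]],
  ],
)

```text
clock: 22.7
tool_pos: [0.568, -0.2454, 0.1616]
eef_rot: [0.737, 0.618, 0.176, 0.208]
contact_force: [0.1, -0.1, -2.5]
opening: 0.324
```

```bash
python3 chk.py 14
python3 - <<'E'
from h import *
p,q=rackpose(N2,.0325,1,.03); delta(p,q)
E
```

```text
22.7 [ 0.1 -0.1 -2.5] [0.18 0.83 0.03] 0.3242972116387668
p [ 0.5695 -0.2443  0.1654] shift [-0.0037 -0.0023  0.2364] turn [ 0.0002 -0.0003 -0.0001] deg 0.1 mm 70.9 q [ 1.09  1.15 -1.38  2.13  1.89  1.02  0.18]
```

View pics/t14.png

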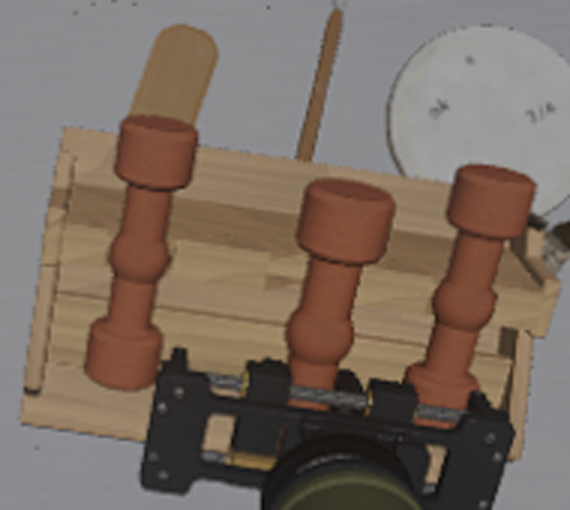

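View pics/s14.png

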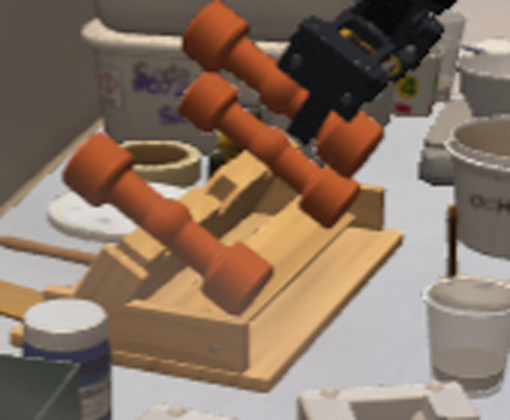

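View pics/w14.png

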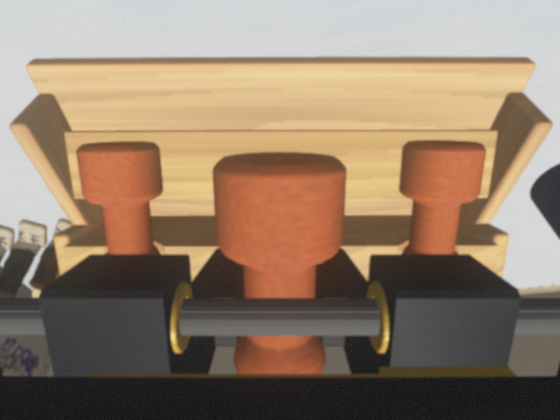

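Request:
play_rows(
  deltas=[
    [[1,-0.004,-0.002,0.06,0,0,0],[1,-0.004,-0.002,0.12,0,0,0],[1,-0.004,-0.002,0.18,0,0,0],[1,-0.004,-0.002,0.236,0,0,0],[1,-0.004,-0.002,0.236,0,0,0]],
  ],
)

```text
clock: 23.48
tool_pos: [0.6058, -0.2516, 0.1032]
eef_rot: [0.736, 0.619, 0.178, 0.21]
contact_force: [-0.9, -0.0, -3.8]
opening: 0.326
```

```bash
python3 chk.py 15
python3 - <<'E'
from h import *
p,q=rackpose(N2,.0325,1,.0); delta(p,q)
m=vision.camera_model('top'); s=get_state(); p=np.array(s['tool_pos']); q=R.from_quat(s['eef_rot'])
b=p+q.apply([0,.0325,.002]); print('bead px',(proj(m,b)-[260,75])*3,(proj(vision.camera_model('side'),b)-[190,110])*3)
E
```

```text
23.475 [-0.9 -0.  -3.8] [ 0.1   0.85 -0.09] 0.3264261169039978
p [ 0.6059 -0.2514  0.1055] shift [-0.001  -0.0012  0.1015] turn [ 0.0004 -0.0005 -0.    ] deg 0.1 mm 30.5 q [ 1.04  1.27 -1.31  2.05  2.    1.02  0.19]
bead px [[307.03752325 295.0542721 ]] [[239.04615985 154.57471612]]
```

View pics/t15.png

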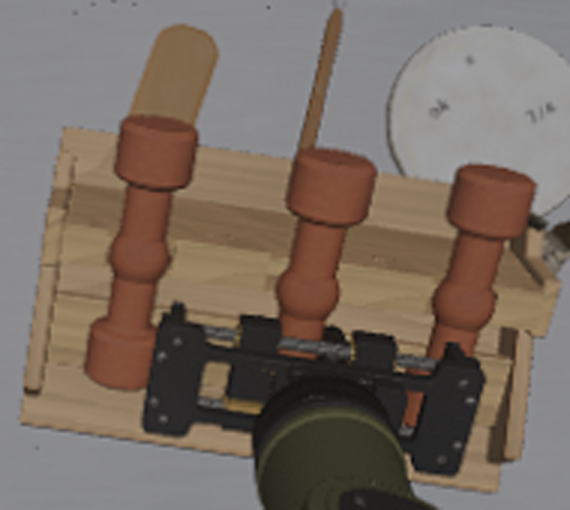

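View pics/s15.png

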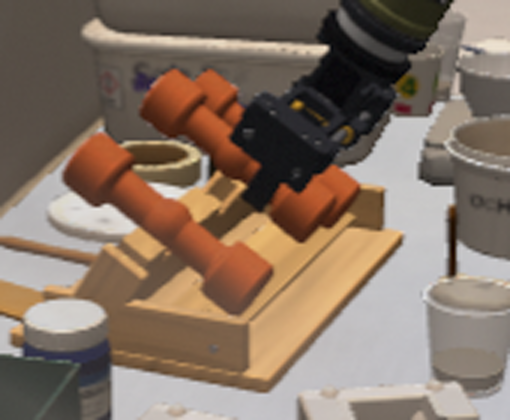

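Request:
play_rows(
  deltas=[
    [[1,-0.001,-0.001,0.03,0,0,0],[1,-0.001,-0.001,0.055,0,0,0],[1,-0.001,-0.001,0.075,0,0,0],[1,-0.001,-0.001,0.088,0,0,0],[1,-0.001,-0.001,0.088,0,0,0]],
  ],
)

```text
clock: 24.25
tool_pos: [0.6194, -0.2539, 0.0826]
eef_rot: [0.735, 0.619, 0.178, 0.211]
contact_force: [1.4, 0.1, -3.7]
opening: 0.329
```

Request:
play_rows(
  deltas=[
    [[1,0,0,0.005,0,0,0],[1,0,0,0.009,0,0,0],[1,0,0,0.009,0,0,0]],
  ],
)

```text
clock: 24.62
tool_pos: [0.6208, -0.2538, 0.081]
eef_rot: [0.735, 0.62, 0.179, 0.211]
contact_force: [-3.9, 0.0, 2.1]
opening: 0.325
```

```bash
python3 chk.py 16
python3 - <<'E'
from h import *
p,q=rackpose(N2,.0325,1,.0); delta(p,q)
E
```

```text
24.625 [-3.9  0.   2.1] [0.01 0.98 0.04] 0.32491346062207205
p [ 0.6208 -0.2538  0.081 ] shift [-0.0013 -0.0005  0.0055] turn [ 0.0005 -0.0007  0.0002] deg 0.2 mm 1.7 q [ 1.02  1.32 -1.28  2.01  2.04  1.01  0.21]
```

View pics/t16.png

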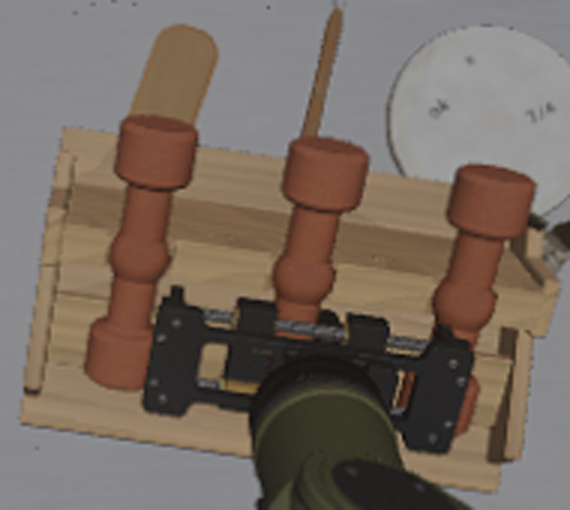

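View pics/w16.png

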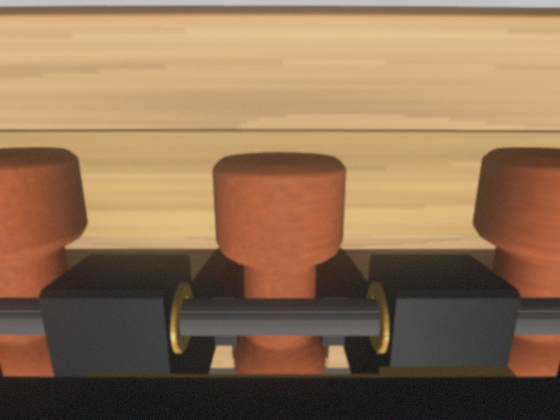

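Request:
play_rows(
  deltas=[
    [[0.2,0,0,0,0,0,0],[0,0,0,0,0,0,0],[-0.2,0,0,0,0,0,0],[-0.3,0,0,0,0,0,0],[-0.3,0,0,0,0,0,0]],
  ],
)

```text
clock: 25.4
tool_pos: [0.6208, -0.2538, 0.0809]
eef_rot: [0.735, 0.619, 0.179, 0.211]
contact_force: [-0.2, 0.5, 0.5]
opening: 0.648
```

Request:
play_rows(
  deltas=[
    [[-0.3,0,0,-0.07,0,0,0],[-0.3,0,0,-0.15,0,0,0],[-0.3,0,0,-0.25,0,0,0],[-0.3,0,0,-0.35,0,0,0],[-0.3,0,0,-0.45,0,0,0]],
  ],
)

```text
clock: 26.02
tool_pos: [0.549, -0.2413, 0.1971]
eef_rot: [0.734, 0.62, 0.179, 0.211]
contact_force: [0.1, 0.6, -0.1]
opening: 0.65
```

Request:
play_rows(
  deltas=[
    [[-0.3,0,0,-0.15,0,0,0],[-0.3,0,0,-0.3,0,0,0],[-0.3,0,0,-0.3,0,0,0],[-0.3,0,0,-0.3,0,0,0]],
  ],
)

```text
clock: 26.52
tool_pos: [0.5013, -0.2336, 0.2733]
eef_rot: [0.734, 0.62, 0.178, 0.211]
contact_force: [-0.5, -0.6, 0.0]
opening: 0.652
```

```bash
python3 chk.py 17
python3 - <<'E'
from h import *
cv2.imwrite('pics/t18.png',vision.snapshot('top')[:,:,::-1])
m=vision.camera_model('top');print((proj(m,[N1,N2])-[260,75])*3)
E
```

```text
26.525 [-0.5 -0.6  0. ] [ 0.13  0.51 -0.04] 0.6520441254200354
[[463.89256806 303.00779103]
 [302.36095796 279.33379734]]
```

View pics/t17.png

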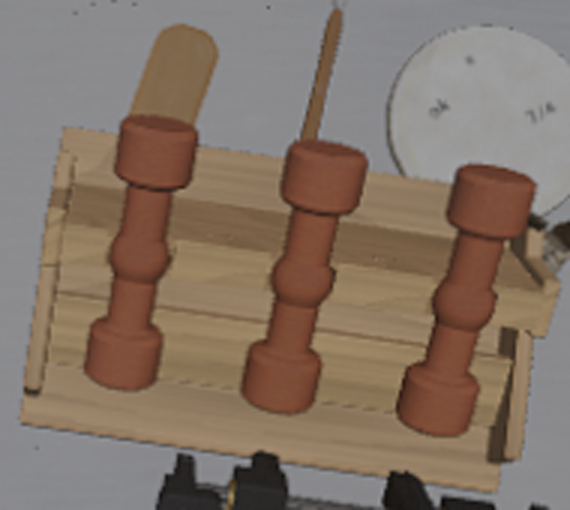

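View pics/s17.png

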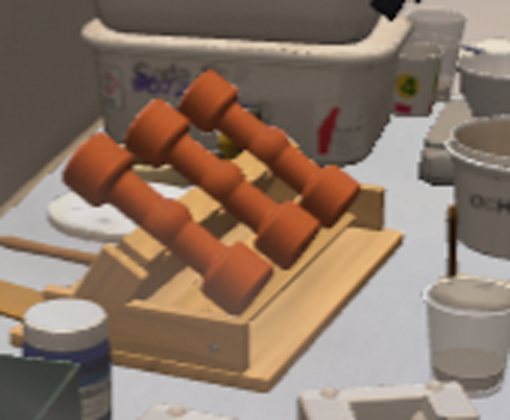

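View pics/t18.png

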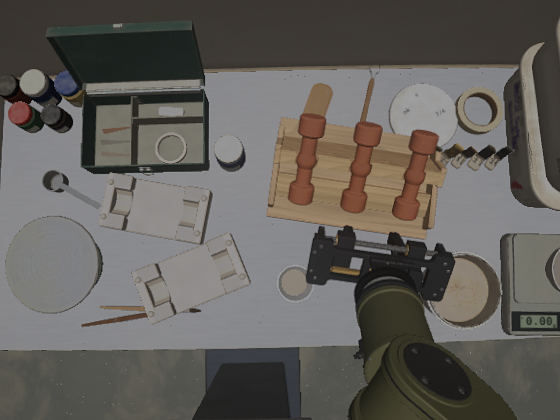

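```bash
python3 -c "
from h import *
print(r.finish_job())"
```

```text
the job is handed in; nothing more can be done
None
```

I moved both spindles out of the moulds and leaned them in the two empty notches with their thick ends down at the front. I handed the job in just after 26.5 s; it reports no verdict.

- **Finding the thick ends:** On each spindle I gripped the neck at one end first, lifted it a little and read the wrist moment. Both times the far end was the heavy one. I set each spindle back in its mould, gripped the neck on the heavy side, and carried it over. The spindle from the nearer mould went into notch_1 and the one from the further mould into notch_2.
- **Last checks:** After I released both and withdrew, all three spindles stood parallel and evenly spaced in the top and side views. The two new beads were within about 1 pixel (2 mm) of the computed notch points. The finished spindle's picture position was unchanged. The cup and jar were in their original places, and the gripper was clear with about 0 N on it.
- **Not fully checked:**
  - The tile was hidden under the raised arm in the last top view. I saw it standing in an earlier top view, when the first spindle was already in its notch, and felt no contact after that.
  - The moment readings drifted by about 0.1 N m with the hand down and 0.5 to 0.9 with it tilted. For that reason I judged the thick end from the change between the two grips.
  - One arm joint (joint 3) came within 0.02 rad of its limit on the way. The other joints stayed within range too.

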